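Make up two repair kits on the watchmaker's bench

TASK

Make up the two repair kits: put the green oil bottle, the brass mainspring barrel and the teal dust cover in the blue tray, and the amber oil bottle and the black loupe in the red tray. In each tray the oil bottle goes in the compartment with the white pad and every other thing in a compartment of its own, all standing upright on the compartment floor. Leave the wristwatch on its cushion and the white tub with the purple lid where they are.

Things in the scene. Friction and masses are not known exactly. Their poses are not given: they have to be found in the camera images.
- blue_tray: Blue plastic kit tray, fixed on the bench at any yaw: 204 (x) x 68 (y) x 12 mm high. Row of three compartments along x, each 62 x 62 mm inside, centres at x = -65.5, 0, +65.5 mm, y = 0; 3 mm walls between and around, tops 12 mm above the bench, floor 4 mm above it. A flat white square pad marks the +x end compartment. Origin: centre of the underside; z up.
- red_tray: Red plastic kit tray, fixed on the bench at any yaw: 204 (x) x 68 (y) x 12 mm high. Row of three compartments along x, each 62 x 62 mm inside, centres at x = -65.5, 0, +65.5 mm, y = 0; 3 mm walls between and around, tops 12 mm above the bench, floor 4 mm above it. A flat white square pad marks the +x end compartment. Origin: centre of the underside; z up.
- green_oil: Small green oil bottle with a cap of the same colour, a little brighter, standing upright: round body 28 mm in diameter and straight up to 42 mm, cap 19 mm in diameter from 47 to 60 mm high. About 40 g. Origin: centre of the underside; z up.
- amber_oil: Small amber (orange-brown) oil bottle with a cap of the same colour, a little brighter, standing upright: round body 28 mm in diameter and straight up to 42 mm, cap 19 mm in diameter from 47 to 60 mm high. About 40 g. Origin: centre of the underside; z up.
- barrel: Brass mainspring barrel of a clock, standing on its toothed rim: rim 45 mm in diameter over the teeth and 5 mm high, above it a plain drum 36 mm in diameter up to 34 mm, and a thin steel arbor (8 mm in diameter) on top up to 44 mm. About 130 g. Origin: centre of the underside; z up.
- loupe: Black watchmaker's loupe, a round cup standing on its narrow end with the pale blue lens on top: 32 mm in diameter up to 30 mm, then a rim 36 mm in diameter from 31 to 36 mm, the full height. About 40 g. Origin: centre of the underside; z up.
- dust_cover: Small dust cover in one rigid piece: teal base disc 44 mm in diameter and 6 mm high, pale clear dome 39 mm in diameter up to 22 mm and rounded off to 35 mm, and on top a teal round knob 14 mm in diameter from 35 to 56 mm, the place to grip it. About 70 g. Origin: centre of the underside; z up.
- tub: Bystander, to be left alone: white plastic tub with a purple lid, 36 mm in diameter, 40 mm high. Origin: centre of the underside.
- watch: Bystander, to be left alone: round steel wristwatch lying on a grey cushion, 46 (x) by 40 (y) mm, 36 mm high. Origin: centre of the underside.
Things that resemble listed ones, but are neither listed nor needed, are in the scene too. Several things look just like the green_oil: the one meant starts farthest from the robot's base.

How it is judged:
By the outcome, as a careful person would: the job done as asked, in the order asked, and still so for the second after the job is handed in, with the robot touching nothing.
It also fails if it takes over 112 s, if anything falls off the work surface, if the arm or the gripper's body presses on something with over 40 N, if the wrist force passes 120 N, or if a joint passes its speed limit or range.

ROBOT

A 6-joint arm with a two-finger parallel gripper is mounted at the origin on the work surface. World frame = base frame: x ahead of the robot, y to its left, z up, the work surface at z = 0. Lengths are in m, angles in rad, forces in N, time in s.
With the tool pointing down it reaches from about 0.375 to 0.9 m from the base axis. Payload 3.1 kg.
Tool frame: the origin (TCP) lies at the very end of the fingers, on their centre line; the grasp point (between the pads) lies 19 mm behind it; x points along the fingers, y is the direction in which the jaws open and shut, and the axes are right-handed (so a half turn about x gives the same grasp; the last joint's range is limited). The gripper opens to 85 mm and grips with 20 to 120 N. Pads are 22 mm wide; open, the fingers measure 114 mm over their backs; the gripper's body (76 mm by 85 mm) begins 54 mm behind the grasp point. The pads swing forward as they close: fully open they stand 13 mm farther back than shut.
Start: joints at [-1.498, 0.527, 1.433, -0, 1.181, -0.178], TCP at [0.155, -0.605, 0.231] pointing down, gripper open.
Joint ranges: [-3.08, 3.08], [-0.75, 2.2], [0.22, 2.44], [-1.43, 4.57], [0, 2.65], [-2.85, 2.85]. Speed limits (rad/s): [2.79, 2.79, 3.14, 3.14, 3.14, 3.14].

INTERFACE

Orientations are given as a unit quaternion [x, y, z, w].
In Python, from station import manip gives the robot as it stands.
- The arm moves only by the shell command python3 -m jog 'ROWS' [FORCE]. ROWS is a JSON object of lists of equal length, an entry for each row: "linear": the shift along the tool's x, y, z in cm, a list of three; "twist": the turn about the tool's x in rad; "claw": the opening, from -1 (shut) to 1 (fully open). A call has 1 to 20 rows; each row is the pose to reach, as a shift and turn from the pose commanded when the call began, along the tool's axes at that moment; what a row does not reach only later rows make up. A row lasts 1/12 s, in which the tool goes at most 41.7 mm and 7.16 degrees, less where a joint would pass 70% of its speed; a pose out of reach is approached as far as the arm can. A call with a gripper value outside its range is refused whole. The fingers move at their own pace and stop on an object; FORCE is the grip in N (left out, the last holds). Time passes only in rows, so rows that repeat a pose let the fingers close. It gives the time, the measured TCP pose, the force and the opening at its end, in the units of the state.
- manip.sense(): the state, without advancing time (a new reading comes with each control period).
- manip.snapshot(name): name is "side" or "top"; returns a dict with "pixels" (384x512x3 uint8, red, green, blue), "camera_matrix" (3x3 intrinsics, pixels), "k1" (the pictures are not rectified: a ray, as slopes to the right and down, at radius r is drawn at 1 + k1 r^2 times it, then the intrinsics apply), "R" (3x3) and "t" (3): a world point X has camera coordinates R X + t. Camera axes: x right, y down, z forward; pixel columns grow to the right and rows downward; lengths in m; the calibration is good to about 2 mm. A picture is of the moment at which its call begins. There is no depth.
- manip.sign_off(): hands the job in, once; it reports no verdict.
The state is a dict: "t": time; "q": joint angles; "qd": joint speeds; "tau": joint torques, N m; "tcp_pos": TCP position; "tool_rot": TCP orientation; "force": force on the tool from outside, world axes, zero at the start; "ft_torque": the same for the moment, N m; "finger_gap": opening from 0.0 (shut) to 1.0 (fully open).
Only numpy, scipy, OpenCV 4.12 (cv2) and the standard library are available. Lean on these libraries where they do the work, as an engineer would, in place of code of your own. Each camera call takes 0.05 s, during which the arm holds its last target.

## Working session

There is one attempt and no reset: what is moved stays moved. The work goes in short steps, Python scripts to look and compute and a shell command to move; the robot and the scene stay as the last step left them, time stands still between calls to the robot, and variables do not carry over. Pictures are saved under pics/ and viewed, and the job is handed in when it is done.

```bash
ls; mkdir -p pics
python3 - <<'E'
from station import manip
import cv2
print(manip.sense())
for n in("side","top"):
    s=manip.snapshot(n)
    cv2.imwrite(f"pics/{n}0.png",s["pixels"][:,:,::-1])
    print(n,s["camera_matrix"],s["k1"],s["R"],s["t"])
E
```

```text
pics
{'t': 0.0, 'q': array([-1.49851145e+00,  5.28464996e-01,  1.43391269e+00,  7.13225580e-06,
        1.18138654e+00, -1.78495473e-01]), 'qd': array([-0.00116753,  0.00014704,  0.00040895,  0.00162823, -0.00131205,
       -0.00204021]), 'tau': array([ 4.14022497e-05, -4.42347443e+01, -1.78024918e+01, -2.12419486e-04,
        8.47096700e-03, -3.95451352e-06]), 'tcp_pos': array([ 0.15508054, -0.60471374,  0.23033103]), 'tool_rot': array([ 0.70159804,  0.08919764, -0.70151187,  0.08766452]), 'force': array([ 0.33483476, -0.67153964,  0.74965682]), 'ft_torque': array([ 0.04160351, -0.00588676, -0.01908558]), 'finger_gap': 0.9985777540305338}
side [[357.72925946   0.         251.79821007]
 [  0.         357.72925946 194.53497103]
 [  0.           0.           1.        ]] -0.09095634596909766 [[-0.96009731 -0.27940397  0.01210717]
 [-0.22503776  0.74612968 -0.62661672]
 [ 0.16604568 -0.60433759 -0.77923354]] [0.52448352 0.13882064 0.65180921]
top [[351.39812667   0.         256.27650462]
 [  0.         351.39812667 195.37512207]
 [  0.           0.           1.        ]] -0.1033490568730528 [[-0.01275224 -0.99955158 -0.02709293]
 [-0.98646323  0.01700606 -0.1630984 ]
 [ 0.16348601  0.02464631 -0.98623774]] [0.01382518 0.53363068 0.73217668]
```

View pics/side0.png

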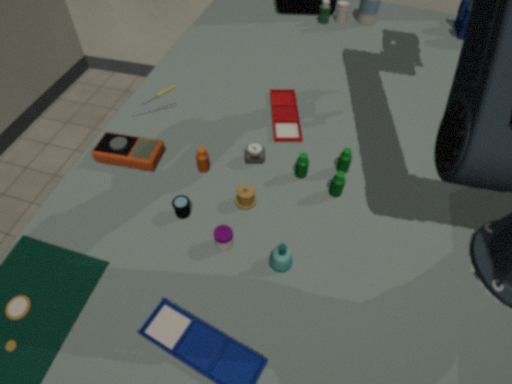

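View pics/top0.png

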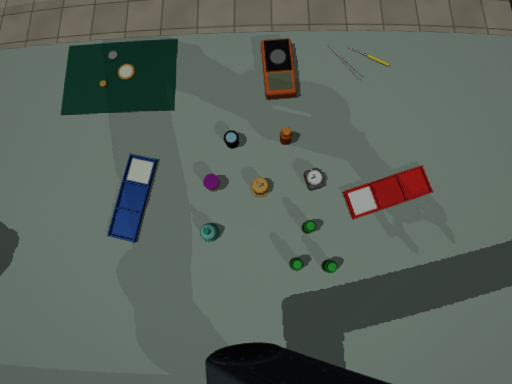

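The side view has three greens near (302,165), (345,160) and (338,184), plus a greenish thing in the background at (324,14). The top view shows the blue tray at (133,198), the red tray at (388,192), the barrel at (260,186), the dust cover at (209,231), the loupe at (232,138), the amber bottle at (286,136), the tub at (211,182) and the watch at (314,178). Next I'll measure them.

```bash
cat > h.py <<'E'
import numpy as np, cv2
from station import manip
def ray(s,p):
    u=cv2.undistortPoints(np.array([[p]],float),s["camera_matrix"],np.array([s["k1"],0,0,0.]))[0,0]
    d=s["R"].T@np.array([u[0],u[1],1]); return -s["R"].T@s["t"], d
def onz(s,p,z):
    c,d=ray(s,p); return c+d*(z-c[2])/d[2]
def proj(s,X):
    rv=cv2.Rodrigues(s["R"])[0]
    return cv2.projectPoints(np.array([X],float),rv,s["t"],s["camera_matrix"],np.array([s["k1"],0,0,0.]))[0][0,0]
def tri(s1,p1,s2,p2):
    c1,d1=ray(s1,p1);c2,d2=ray(s2,p2)
    d1/=np.linalg.norm(d1);d2/=np.linalg.norm(d2)
    k=np.linalg.lstsq(np.c_[d1,-d2],c2-c1,rcond=None)[0]
    a=c1+k[0]*d1;b=c2+k[1]*d2
    return (a+b)/2,np.linalg.norm(a-b)
def blobs(s,lo,hi,amin=15):
    hsv=cv2.cvtColor(s["pixels"],cv2.COLOR_RGB2HSV)
    m=cv2.inRange(hsv,np.array(lo),np.array(hi))
    n,l,st,c=cv2.connectedComponentsWithStats(m)
    return [(st[i].tolist(),c[i].round(1).tolist()) for i in range(1,n) if st[i,4]>=amin]
E
python3 - <<'E'
from h import *
for n in("side","top"):
    s=manip.snapshot(n); im=s["pixels"]
    c,_=ray(s,(0,0)); print(n,"cam",c.round(3))
    print("bg green",onz(s,(324,20),0).round(3)) if n=="side" else 0
    x0,y0,x1,y1=(130,80,390,290) if n=="side" else (190,110,350,290)
    cr=im[y0:y1,x0:x1]
    f=3 if n=="side" else 3.3
    f=min(800/(x1-x0),600/(y1-y0))
    cv2.imwrite(f"pics/{n}0c.png",cv2.resize(cr,None,fx=f,fy=f,interpolation=cv2.INTER_CUBIC)[:,:,::-1]); print(f)
    for k,lo,hi in [("green",(50,120,30),(75,255,255)),("orange",(5,150,60),(17,255,255)),("brass",(17,100,80),(28,255,255)),("teal",(80,90,30),(93,255,255)),("purple",(140,100,40),(160,255,255)),("blue",(108,150,40),(125,255,255)),("red",(0,170,60),(4,255,255)),("lens",(93,60,120),(107,255,255)),("white",(0,0,190),(179,45,255))]:
        print(k,blobs(s,lo,hi))
E
```

```text
side cam [0.427 0.437 0.589]
bg green [ 0.528 -0.882  0.   ]
2.857142857142857
green [([319, 9, 10, 7, 26], [323.1, 12.0]), ([330, 148, 21, 48, 461], [340.3, 172.8]), ([296, 153, 12, 25, 223], [301.6, 165.5])]
orange [([93, 138, 71, 33, 879], [130.9, 157.7]), ([197, 147, 12, 25, 216], [202.3, 159.7])]
brass [([157, 86, 17, 10, 41], [165.4, 90.6]), ([235, 185, 21, 24, 347], [245.3, 197.7]), ([5, 295, 26, 25, 153], [18.3, 308.2]), ([5, 340, 12, 12, 99], [10.5, 345.3])]
teal [([0, 236, 108, 148, 6102], [41.4, 306.2]), ([278, 244, 8, 12, 75], [281.9, 249.4]), ([269, 255, 23, 17, 124], [278.7, 265.4])]
purple [([214, 225, 18, 18, 249], [222.8, 233.7])]
blue [([460, 4, 8, 9, 22], [463.0, 7.5]), ([459, 12, 5, 8, 18], [460.8, 15.4]), ([458, 33, 6, 5, 16], [460.9, 34.6]), ([139, 299, 128, 85, 3728], [214.3, 353.2])]
red [([271, 90, 28, 33, 723], [283.9, 106.3]), ([275, 137, 26, 4, 54], [288.1, 139.3])]
lens []
white []
top cam [ 0.407 -0.013  0.81 ]
3.3333333333333335
green [([302, 221, 14, 12, 130], [308.5, 226.5]), ([290, 258, 13, 12, 124], [295.9, 263.7]), ([322, 260, 15, 13, 135], [329.7,
[... 408 characters left out ...]
 6, 19], [98.7, 45.8]), ([69, 46, 8, 8, 22], [72.9, 49.5]), ([77, 46, 11, 8, 32], [81.2, 49.7]), ([68, 55, 9, 11, 30], [71.8, 60.1]), ([62, 59, 88, 55, 1247], [91.9, 87.5]), ([88, 58, 8, 5, 19], [91.5, 59.4]), ([124, 60, 10, 3, 16], [128.1, 61.4]), ([144, 72, 31, 23, 176], [161.5, 83.1]), ([115, 94, 16, 12, 63], [122.5, 99.4]), ([130, 98, 23, 13, 97], [140.6, 103.0]), ([165, 99, 9, 11, 34], [170.3, 104.2]), ([152, 102, 14, 8, 32], [158.9, 106.3]), ([201, 223, 18, 19, 277], [209.6, 232.0])]
purple [([203, 174, 16, 16, 193], [210.9, 181.4])]
blue [([108, 154, 48, 88, 1720], [129.1, 206.8])]
red [([343, 166, 90, 53, 1821], [394.9, 189.0])]
lens [([226, 133, 10, 9, 76], [230.6, 137.0])]
white []
```

Run:
```python
from h import *
s=manip.snapshot("side"); im=s["pixels"]
cv2.imwrite("pics/bg.png",cv2.resize(im[0:60,250:400],None,fx=5,fy=5,interpolation=cv2.INTER_CUBIC)[:,:,::-1])
```

```text
(no output)
```

View pics/side0c.png

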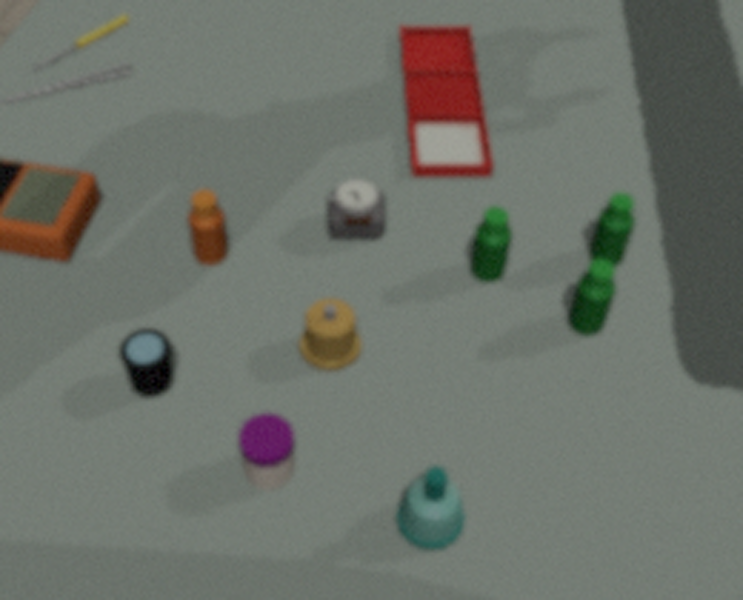

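View pics/top0c.png

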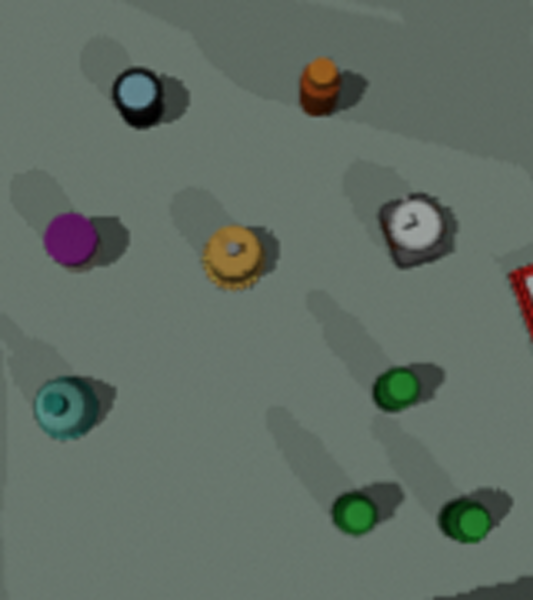

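```bash
sleep 0
```

```text
(no output)
```

View pics/bg.png

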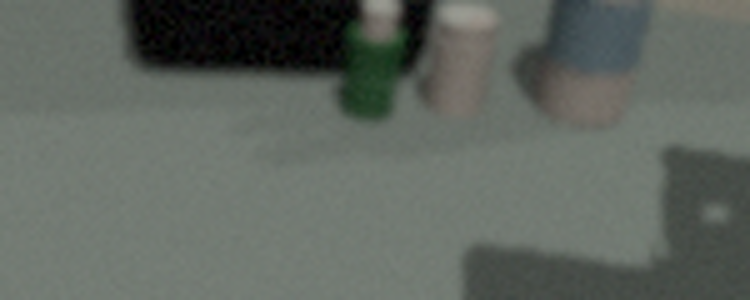

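The background bottle has a white cap, so it isn't a match. The three all-green bottles are the candidates. Now I'll triangulate everything.

Run:
```python
from h import *
S=manip.snapshot("side");T=manip.snapshot("top")
P=dict(greenA=((310.6,225.8),(304,155.3),.06),greenB=((297.1,264.2),None,.06),greenC=((332.2,266.3),None,.06),
amber=((286.9,131.3),(202.1,149.7),.06),cover=((206.5,231.2),(282.6,247.3),.056),barrel=((260.2,184.1),(245.5,189.6),.044),
loupe=((231.4,137.3),(180.75,201.5),.036),tub=((211.3,181.7),(223.5,233.3),.04),watch=((314.5,177),(255,148.5),.036))
for k,(a,b,z) in P.items():
    x=onz(T,a,z); print(k,"top",x.round(4),"dist",np.hypot(x[0],x[1]).round(3),end=" ")
    if b: 
        t,g=tri(T,a,S,b); print("side",onz(S,b,z).round(4),"tri",t.round(4),g.round(4))
    else: print()
for n,s in(("top",T),("side",S)):
  hsv=cv2.cvtColor(s["pixels"],cv2.COLOR_RGB2HSV)
  for k,m in(("blue",cv2.inRange(hsv,(105,120,30),(128,255,255))),("red",cv2.inRange(hsv,(0,150,50),(4,255,255))|cv2.inRange(hsv,(174,150,50),(179,255,255)))):
    cs=cv2.findContours(m,cv2.RETR_EXTERNAL,cv2.CHAIN_APPROX_NONE)[0]
    c=max(cs,key=cv2.contourArea)
    w=np.array([onz(s,p[0],.012)[:2] for p in c])
    # hull in world metric
    h=cv2.convexHull((w*1000).astype(np.float32))
    print(n,k,cv2.minAreaRect(h), cv2.boxPoints(cv2.minAreaRect(h)).round(1).tolist())
    x,y,ww,hh=cv2.boundingRect(c)
    # pad: low-sat bright px within hull
    mm=np.zeros_like(m);cv2.fillConvexPoly(mm,cv2.convexHull(c),255)
    pad=cv2.inRange(hsv,(0,0,120),(179,80,255))&mm
    M=cv2.moments(pad,True); print("  pad",onz(s,(M["m10"]/M["m00"],M["m01"]/M["m00"]),.005).round(4),M["m00"])
```

```text
greenA top [ 0.4634 -0.1095  0.06  ] dist 0.476 side [ 0.4641 -0.1057  0.06  ] tri [ 0.4641 -0.11    0.0558] 0.0006
greenB top [ 0.3832 -0.0784  0.06  ] dist 0.391 
greenC top [ 0.3775 -0.1521  0.06  ] dist 0.407 
amber top [ 0.675  -0.0649  0.06  ] dist 0.678 side [ 0.6736 -0.0594  0.06  ] tri [ 0.6769 -0.0653  0.0537] 0.0007
cover top [0.4555 0.1137 0.056 ] dist 0.469 side [0.4571 0.12   0.056 ] tri [0.4568 0.1151 0.0477] 0.0015
barrel top [ 0.559  -0.0032  0.044 ] dist 0.559 side [0.558  0.0061 0.044 ] tri [ 0.5611 -0.0031  0.0324] 0.0005
loupe top [0.6719 0.0617 0.036 ] dist 0.675 side [0.6723 0.0652 0.036 ] tri [0.6738 0.0622 0.0315] 0.0008
tub top [0.5673 0.1066 0.04  ] dist 0.577 side [0.5674 0.1127 0.04  ] tri [0.5692 0.1079 0.0318] 0.0004
watch top [ 0.5747 -0.1254  0.036 ] dist 0.588 side [ 0.5741 -0.1193  0.036 ] tri [ 0.5761 -0.1265  0.0289] 0.0003
top blue ((540.5618286132812, 299.8795471191406), (70.75675201416016, 200.8558807373047), 76.95790100097656) [[434.70001220703125, 288.1000061035156], [630.4000244140625, 242.8000030517578], [646.4000244140625, 311.700012207031
[... 226 characters left out ...]
688, -405.29998779296875], [605.0, -385.79998779296875], [545.7000122070312, -191.3000030517578]]
  pad [ 0.5244 -0.238   0.005 ] 524.0
side blue ((540.5202026367188, 304.26861572265625), (68.27527618408203, 199.28231811523438), 76.92650604248047) [[435.70001220703125, 293.6000061035156], [629.9000244140625, 248.5], [645.2999877929688, 315.0], [451.20001220703125, 360.1000061035156]]
  pad [0.6056 0.2889 0.005 ] 1072.0
side red ((549.0206909179688, -307.6171569824219), (64.5835952758789, 165.97637939453125), 17.3931827545166) [[493.3999938964844, -238.10000610351562], [543.0, -396.5], [604.5999755859375, -377.20001220703125], [555.0, -218.8000030517578]]
  pad [ 0.5261 -0.2546  0.005 ] 108.0
```

```bash
cat > plan.py <<'E'
import sys
from h import *
from scipy.spatial.transform import Rotation as Ro
def plan(x,y,z,jaw=None):
    s=manip.sense(); R=Ro.from_quat(s["tool_rot"]).as_matrix(); p=s["tcp_pos"]
    d=R.T@(np.array([x,y,z])-p)*100
    cur=np.arctan2(R[1,1],R[0,1]); tw=0
    if jaw is not None:
        dy=(jaw-cur+np.pi/2)%np.pi-np.pi/2; tw=-dy
    n=max(np.linalg.norm(d)/4.17,abs(tw)/.125)
    print("lin cm",d.round(2),"twist",round(tw,3),"alt",round(tw-np.sign(tw)*np.pi,3),"rows>=",round(n,1),"| t",round(s["t"],2),"tcp",p.round(4),"toolx",R[:,0].round(3),"jaw",round(cur,3),"q1,q6",s["q"][[0,5]].round(2),"gap",round(s["finger_gap"],3),"F",s["force"].round(1))
if __name__=="__main__":
    a=[float(v) for v in sys.argv[1:]]; plan(*a)
E
python3 plan.py 0.4635 -0.108 0.10 1.343
```

```text
lin cm [ 13.13 -40.51 -42.21] twist 0.479 alt -2.663 rows>= 14.4 | t 0.35 tcp [ 0.1551 -0.6052  0.2311] toolx [-0.     0.001 -1.   ] jaw -1.32 q1,q6 [-1.5  -0.18] gap 0.998 F [ 0.1 -0.6 -1. ]
```

```bash
python3 -m jog '{"linear":[[0,-40.5,-42.2],[0,-40.5,-42.2],[0,-40.5,-42.2],[0,-40.5,-42.2],[0,-40.5,-42.2],[0,-40.5,-42.2],[0,-40.5,-42.2],[0,-40.5,-42.2],[0,-40.5,-42.2],[0,-40.5,-42.2],[13,-40.5,-42.2],[13,-40.5,-42.2],[13,-40.5,-42.2],[13,-40.5,-42.2],[13,-40.5,-42.2],[13,-40.5,-42.2],[13,-40.5,-42.2],[13,-40.5,-42.2],[13,-40.5,-42.2],[13,-40.5,-42.2]],"twist":[0.48,0.48,0.48,0.48,0.48,0.48,0.48,0.48,0.48,0.48,0.48,0.48,0.48,0.48,0.48,0.48,0.48,0.48,0.48,0.48],"claw":[1,1,1,1,1,1,1,1,1,1,1,1,1,1,1,1,1,1,1,1]}' 40; python3 plan.py 0.4635 -0.108 0.012 1.343
python3 - <<'E'
from h import *
for n in("side","top"): cv2.imwrite(f"pics/{n}1.png",manip.snapshot(n)["pixels"][:,:,::-1])
E
```

```text
t: 2.02
tcp_pos: [0.4638, -0.11, 0.1025]
tool_rot: [0.703, -0.082, -0.702, -0.081]
force: [-0.6, -0.7, 0.9]
finger_gap: 0.999
lin cm [ 9.05 -0.19  0.1 ] twist -0.003 alt 3.138 rows>= 2.2 | t 2.02 tcp [ 0.4638 -0.11    0.1025] toolx [ 0.002 -0.001 -1.   ] jaw -1.802 q1,q6 [-0.47  1.33] gap 0.999 F [-0.6 -0.7  0.9]
```

View pics/side1.png

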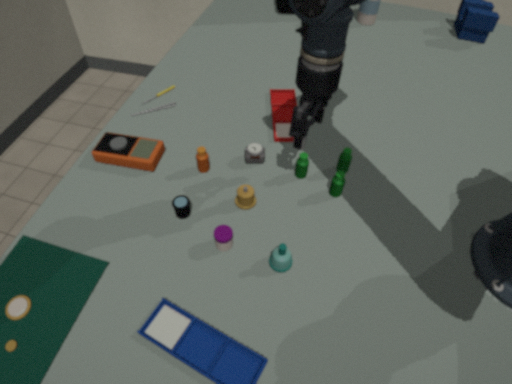

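View pics/top1.png

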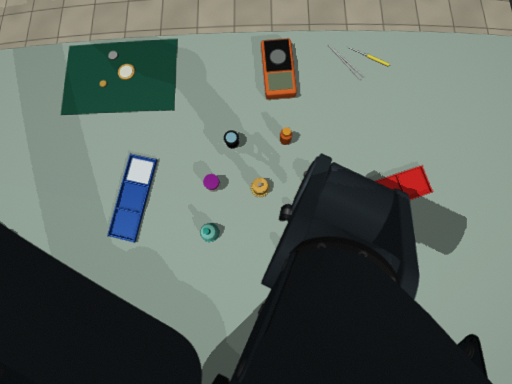

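The arm is above the right bottle: in the side view the fingertips are around (298,150), directly over the green bottle at (302,165).

```bash
python3 -m jog '{"linear":[[4,0,0],[8,0,0],[9,0,0],[9,0,0],[9,0,0],[9,0,0],[9,0,0],[9,0,0],[9,0,0],[9,0,0],[9,0,0],[9,0,0]],"twist":[0,0,0,0,0,0,0,0,0,0,0,0],"claw":[1,1,1,1,0,-1,-1,-1,-1,-1,-1,-1]}' 40; python3 plan.py 0.4635 -0.108 0.14
```

```text
t: 3.12
tcp_pos: [0.4642, -0.1087, 0.0129]
tool_rot: [0.703, -0.081, -0.702, -0.08]
force: [-1.3, 0.9, 7.7]
finger_gap: 0.308
lin cm [-12.71  -0.04   0.05] twist 0 alt 0.0 rows>= 3.0 | t 3.12 tcp [ 0.4642 -0.1087  0.0129] toolx [ 0.003 -0.001 -1.   ] jaw -1.8 q1,q6 [-0.46  1.33] gap 0.308 F [-1.3  0.9  7.7]
```

```bash
python3 -m jog '{"linear":[[-4,0,0],[-8,0,0],[-12,0,0],[-12,0,0],[-12,0,0],[-12,0,0]],"twist":[0,0,0,0,0,0],"claw":[-1,-1,-1,-1,-1,-1]}'; python3 plan.py 0.6045 0.287 0.13 1.343
python3 - <<'E'
from h import *
for n in("side",): cv2.imwrite(f"pics/{n}2.png",manip.snapshot(n)["pixels"][40:280,150:470,::-1])
E
```

```text
t: 3.62
tcp_pos: [0.4631, -0.1081, 0.1317]
tool_rot: [0.703, -0.081, -0.702, -0.081]
force: [-0.8, -0.0, -0.6]
finger_gap: 0.314
lin cm [  0.17 -41.69  -4.8 ] twist -0.001 alt 3.14 rows>= 10.1 | t 3.62 tcp [ 0.4631 -0.1081  0.1317] toolx [ 0.001 -0.    -1.   ] jaw -1.8 q1,q6 [-0.46  1.33] gap 0.314 F [-0.8 -0.  -0.6]
```

View pics/side2.png

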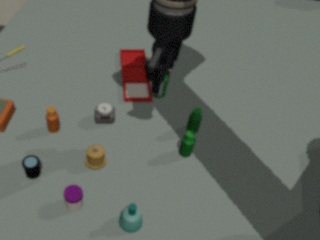

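The bottle is lifted. It shows in the crop at about (163,82), under the fingers.

```bash
python3 -m jog '{"linear":[[0,-41.7,-4.8],[0,-41.7,-4.8],[0,-41.7,-4.8],[0,-41.7,-4.8],[0,-41.7,-4.8],[0,-41.7,-4.8],[0,-41.7,-4.8],[0,-41.7,-4.8],[0,-41.7,-4.8],[0,-41.7,-4.8],[0,-41.7,-4.8],[0,-41.7,-4.8],[0,-41.7,-4.8],[0,-41.7,-4.8],[0,-41.7,-4.8],[0,-41.7,-4.8],[0,-41.7,-4.8]],"twist":[0,0,0,0,0,0,0,0,0,0,0,0,0,0,0,0,0],"claw":[-1,-1,-1,-1,-1,-1,-1,-1,-1,-1,-1,-1,-1,-1,-1,-1,-1]}'; python3 plan.py 0.6045 0.287 0.018 1.343
python3 - <<'E'
from h import *
for n in("side","top"): cv2.imwrite(f"pics/{n}3.png",manip.snapshot(n)["pixels"][:,:,::-1])
E
```

```text
t: 5.08
tcp_pos: [0.6049, 0.2855, 0.1315]
tool_rot: [-0.702, 0.082, 0.702, 0.081]
force: [0.3, -0.0, -0.9]
finger_gap: 0.31
lin cm [11.35 -0.14  0.07] twist -0.003 alt 3.138 rows>= 2.7 | t 5.08 tcp [0.6049 0.2855 0.1315] toolx [-0. -0. -1.] jaw -1.802 q1,q6 [0.27 2.08] gap 0.31 F [ 0.3 -0.  -0.9]
```

View pics/side3.png

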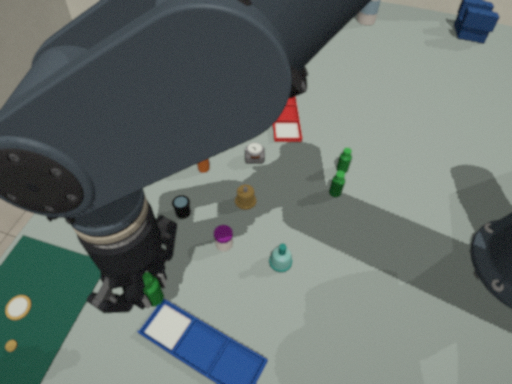

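View pics/top3.png

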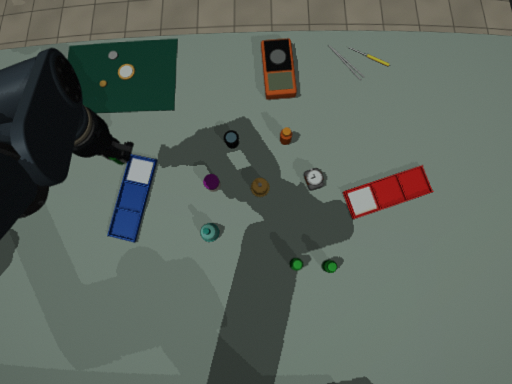

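The bottle hangs upright in the grip. In the side view its base is at (154,304), next to the white pad. Lowering it now.

```bash
python3 - <<'E'
from h import *
S=manip.snapshot("side");T=manip.snapshot("top")
print(proj(S,(.6049,.2855,.1185)),proj(T,(.6049,.2855,.1785)))
E
python3 -m jog '{"linear":[[4,-0.1,0],[8,-0.1,0],[10,-0.1,0],[11,-0.1,0],[11.4,-0.1,0],[11.4,-0.1,0],[11.4,-0.1,0],[11.4,-0.1,0]],"twist":[0,0,0,0,0,0,0,0],"claw":[-1,-1,-1,-1,-1,-1,-1,-1]}'
```

```text
[154.43456432 296.85072882] [108.62924437 149.98448891]
t: 5.95
tcp_pos: [0.6063, 0.2881, 0.0185]
tool_rot: [0.703, -0.08, -0.702, -0.081]
force: [0.6, -0.7, 0.1]
finger_gap: 0.317
```

```bash
python3 -m jog '{"linear":[[0,0,0],[0,0,0],[0,0,0],[0,0,0],[0,0,0],[-4,0,0],[-8,0,0],[-12,0,0],[-12,0,0],[-12,0,0]],"twist":[0,0,0,0,0,0,0,0,0,0],"claw":[0.3,0.3,0.3,0.3,0.3,0.3,0.3,0.3,0.3,0.3]}'; python3 plan.py 0.559 -0.0015 0.13 1.343
python3 - <<'E'
from h import *
for n in("side","top"): cv2.imwrite(f"pics/{n}4.png",manip.snapshot(n)["pixels"][:,:,::-1])
E
```

```text
t: 6.78
tcp_pos: [0.6074, 0.2885, 0.141]
tool_rot: [0.705, -0.08, -0.7, -0.082]
force: [-1.0, 0.4, -0.8]
finger_gap: 0.651
lin cm [ 1.   29.35 -1.87] twist -0.001 alt 3.14 rows>= 7.1 | t 6.78 tcp [0.6074 0.2885 0.141 ] toolx [ 0.007  0.002 -1.   ] jaw -1.8 q1,q6 [0.28 2.08] gap 0.651 F [-1.   0.4 -0.8]
```

View pics/side4.png

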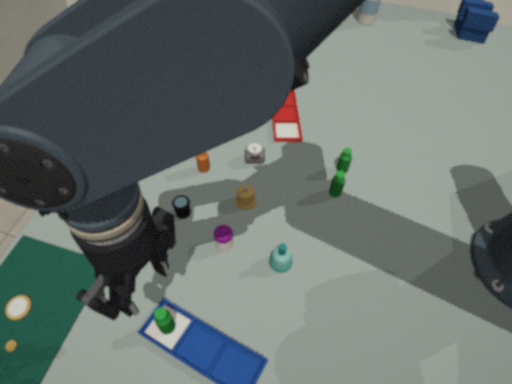

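View pics/top4.png

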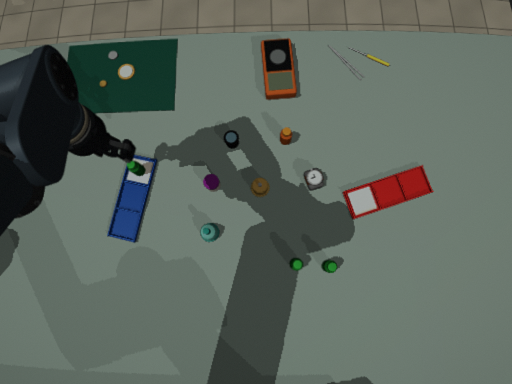

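The green bottle stands on the white pad (side view (165,320), top view (136,168)). Next is the barrel.

```bash
python3 -m jog '{"linear":[[0,29.3,-1.9],[0,29.3,-1.9],[0,29.3,-1.9],[0,29.3,-1.9],[0,29.3,-1.9],[0,29.3,-1.9],[0,29.3,-1.9],[0,29.3,-1.9],[0,29.3,-1.9],[4,29.3,-1.9],[4,29.3,-1.9],[4,29.3,-1.9],[4,29.3,-1.9],[4,29.3,-1.9]],"twist":[0,0,0,0,0,0,0,0,0,0,0,0,0,0],"claw":[1,1,1,1,1,1,1,1,1,1,1,1,1,1]}'; python3 plan.py 0.559 -0.0015 0.011 1.343
python3 - <<'E'
from h import *
for n in("side","top"): cv2.imwrite(f"pics/{n}5.png",manip.snapshot(n)["pixels"][:,:,::-1])
E
```

```text
t: 8.05
tcp_pos: [0.5579, -0.0009, 0.0987]
tool_rot: [0.703, -0.08, -0.702, -0.08]
force: [1.2, -0.3, -0.1]
finger_gap: 1.0
lin cm [ 8.77  0.04 -0.1 ] twist 0.0 alt -3.141 rows>= 2.1 | t 8.05 tcp [ 0.5579 -0.0009  0.0987] toolx [ 0.002 -0.    -1.   ] jaw -1.798 q1,q6 [-0.2  1.6] gap 1.0 F [ 1.2 -0.3 -0.1]
```

View pics/side5.png

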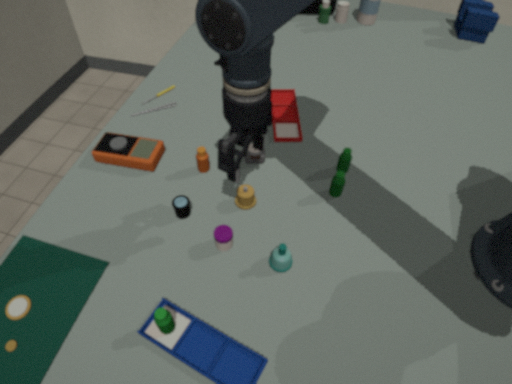

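View pics/top5.png

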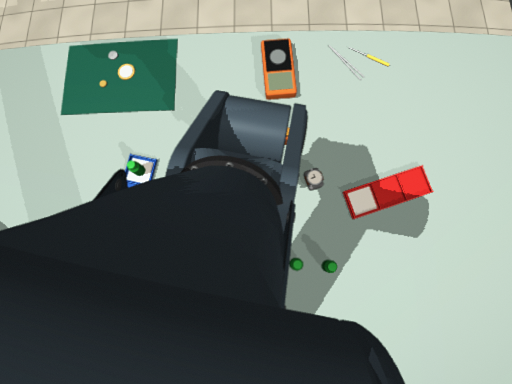

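The fingers straddle the barrel at side (245,197). Descending and gripping.

```bash
python3 -m jog '{"linear":[[4,0,-0.1],[7,0,-0.1],[8.8,0,-0.1],[8.8,0,-0.1],[8.8,0,-0.1],[8.8,0,-0.1],[8.8,0,-0.1],[8.8,0,-0.1],[8.8,0,-0.1],[8.8,0,-0.1],[8.8,0,-0.1],[8.8,0,-0.1]],"twist":[0,0,0,0,0,0,0,0,0,0,0,0],"claw":[1,1,1,1,0,-1,-1,-1,-1,-1,-1,-1]}' 40; python3 -m jog '{"linear":[[-2,0,0],[-6,0,0],[-10,0,0],[-12,0,0],[-12,0,0],[-12,0,0]],"twist":[0,0,0,0,0,0],"claw":[-1,-1,-1,-1,-1,-1]}'; python3 plan.py 0.5405 0.302 0.13 1.343
python3 - <<'E'
from h import *
for n in("side",): cv2.imwrite(f"pics/{n}6.png",manip.snapshot(n)["pixels"][:,:,::-1])
E
```

```text
t: 9.15
tcp_pos: [0.5593, -0.0022, 0.0112]
tool_rot: [0.704, -0.081, -0.701, -0.081]
force: [-0.0, 0.5, 5.4]
finger_gap: 0.409
t: 9.65
tcp_pos: [0.5588, -0.0022, 0.1311]
tool_rot: [0.704, -0.081, -0.701, -0.081]
force: [-0.6, 0.1, -2.7]
finger_gap: 0.407
lin cm [  0.08 -29.21   8.69] twist -0.001 alt 3.14 rows>= 7.3 | t 9.65 tcp [ 0.5588 -0.0022  0.1311] toolx [ 0.004 -0.001 -1.   ] jaw -1.8 q1,q6 [-0.2  1.6] gap 0.407 F [-0.6  0.1 -2.7]
```

View pics/side6.png

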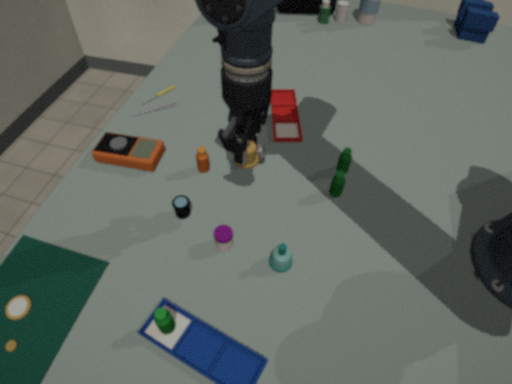

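The barrel is lifted in the fingers at side (248,155).

```bash
python3 -m jog '{"linear":[[0,-29.2,8.7],[0,-29.2,8.7],[0,-29.2,8.7],[0,-29.2,8.7],[0,-29.2,8.7],[0,-29.2,8.7],[0,-29.2,8.7],[0,-29.2,8.7],[0,-29.2,8.7],[0,-29.2,8.7],[0,-29.2,8.7],[0,-29.2,8.7],[0,-29.2,8.7],[0,-29.2,8.7],[0,-29.2,8.7]],"twist":[0,0,0,0,0,0,0,0,0,0,0,0,0,0,0],"claw":[-1,-1,-1,-1,-1,-1,-1,-1,-1,-1,-1,-1,-1,-1,-1]}'; python3 plan.py 0.5405 0.302 0.016 1.343
python3 - <<'E'
from h import *
for n in("side","top"): 
    s=manip.snapshot(n); print(proj(s,(.5405,.302,.004)),proj(s,(.5405,.302,.12)))
    cv2.imwrite(f"pics/{n}7.png",s["pixels"][:,:,::-1])
E
```

```text
t: 10.95
tcp_pos: [0.54, 0.301, 0.1294]
tool_rot: [0.702, -0.081, -0.702, -0.081]
force: [0.2, 1.1, -1.9]
finger_gap: 0.407
lin cm [11.34 -0.11 -0.03] twist -0.003 alt 3.139 rows>= 2.7 | t 10.95 tcp [0.54   0.301  0.1294] toolx [ 0. -0. -1.] jaw -1.802 q1,q6 [0.33 2.13] gap 0.407 F [ 0.2  1.1 -1.9]
[202.05655749 346.07746011] [193.18883776 321.27685177]
[132.12867978 197.44988959] [111.32209052 188.5748692 ]
```

View pics/side7.png

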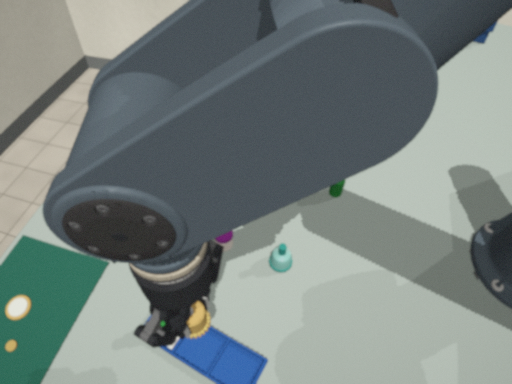

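View pics/top7.png

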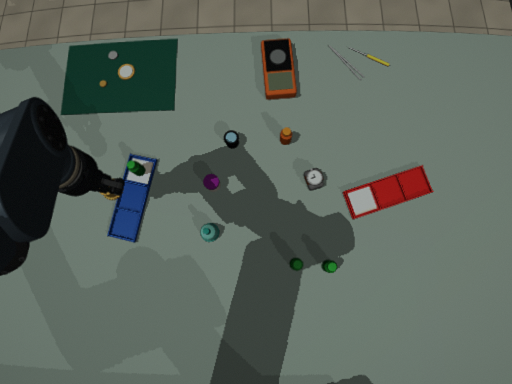

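```bash
python3 -m jog '{"linear":[[4,-0.1,0],[8,-0.1,0],[10,-0.1,0],[11,-0.1,0],[11.3,-0.1,0],[11.3,-0.1,0],[11.3,-0.1,0],[11.3,-0.1,0]],"twist":[0,0,0,0,0,0,0,0],"claw":[-1,-1,-1,-1,-1,-1,-1,-1]}';python3 -m jog '{"linear":[[0,0,0],[0,0,0],[0,0,0],[0,0,0],[0,0,0],[-4,0,0],[-8,0,0],[-12,0,0],[-12,0,0],[-12,0,0]],"twist":[0,0,0,0,0,0,0,0,0,0],"claw":[0.4,0.4,0.4,0.4,0.4,0.4,0.4,0.4,0.4,0.4]}'; python3 plan.py 0.456 0.1155 0.13 1.343
python3 - <<'E'
from h import *
for n in("side","top"): 
    s=manip.snapshot(n)
    cv2.imwrite(f"pics/{n}8.png",s["pixels"][:,:,::-1])
E
```

```text
t: 11.72
tcp_pos: [0.5412, 0.3035, 0.0175]
tool_rot: [0.703, -0.08, -0.701, -0.081]
force: [-0.3, 0.0, -1.1]
finger_gap: 0.406
t: 12.55
tcp_pos: [0.5418, 0.3038, 0.1394]
tool_rot: [0.705, -0.08, -0.7, -0.082]
force: [-0.2, -0.7, -0.5]
finger_gap: 0.706
lin cm [ 0.85 20.29  4.09] twist -0.001 alt 3.14 rows>= 5.0 | t 12.55 tcp [0.5418 0.3038 0.1394] toolx [ 0.006  0.002 -1.   ] jaw -1.8 q1,q6 [0.33 2.13] gap 0.706 F [-0.2 -0.7 -0.5]
```

View pics/side8.png

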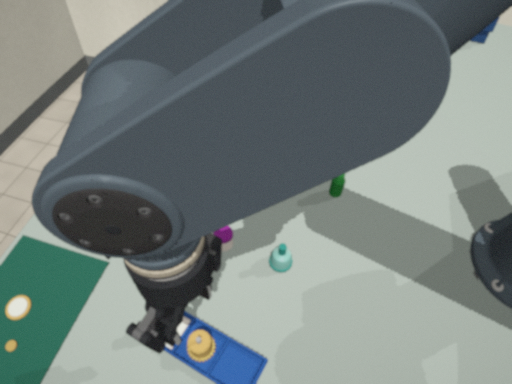

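View pics/top8.png

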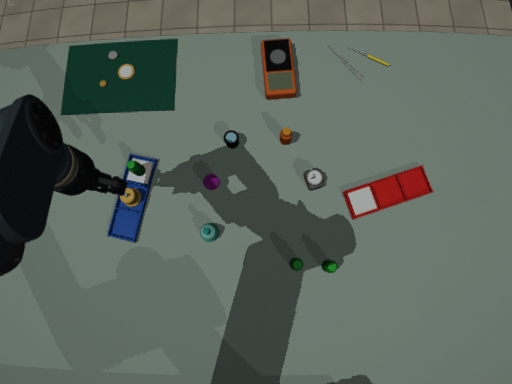

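The barrel is in the middle compartment (side (201,345), top (131,197)). Next is the dust cover.

```bash
python3 -m jog '{"linear":[[0,20.3,4.1],[0,20.3,4.1],[0,20.3,4.1],[0,20.3,4.1],[0,20.3,4.1],[0,20.3,4.1],[0,20.3,4.1],[4,20.3,4.1],[4,20.3,4.1],[4,20.3,4.1],[4,20.3,4.1],[4,20.3,4.1]],"twist":[0,0,0,0,0,0,0,0,0,0,0,0],"claw":[0.4,0.4,0.4,0.4,0.4,0.4,0.4,0.4,0.4,0.4,0.4,0.4]}'; python3 plan.py 0.456 0.1155 0.038 1.343
python3 - <<'E'
from h import *
for n in("side","top"): 
    s=manip.snapshot(n)
    cv2.imwrite(f"pics/{n}9.png",s["pixels"][:,:,::-1])
E
```

```text
t: 13.65
tcp_pos: [0.4548, 0.1154, 0.0976]
tool_rot: [0.703, -0.08, -0.702, -0.081]
force: [0.3, 0.7, 0.9]
finger_gap: 0.699
lin cm [ 5.96 -0.03 -0.1 ] twist -0.0 alt 3.142 rows>= 1.4 | t 13.65 tcp [0.4548 0.1154 0.0976] toolx [ 0.003  0.    -1.   ] jaw -1.799 q1,q6 [0.01 1.81] gap 0.699 F [0.3 0.7 0.9]
```

View pics/side9.png

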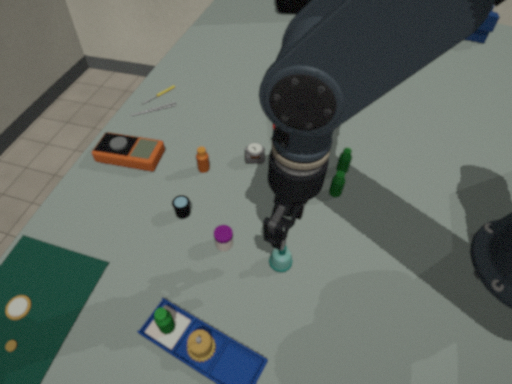

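The fingers are over the knob at side (282,248). Descending to grip the knob.

```bash
python3 -m jog '{"linear":[[3,0,-0.1],[5,0,-0.1],[5.8,0,-0.1],[5.8,0,-0.1],[5.8,0,-0.1],[5.8,0,-0.1],[5.8,0,-0.1],[5.8,0,-0.1],[5.8,0,-0.1],[5.8,0,-0.1],[5.8,0,-0.1],[5.8,0,-0.1],[5.8,0,-0.1]],"twist":[0,0,0,0,0,0,0,0,0,0,0,0,0],"claw":[0.4,0.4,0.4,0.4,0,-1,-1,-1,-1,-1,-1,-1,-1]}' 40; python3 -m jog '{"linear":[[-2,0,0],[-6,0,0],[-10,0,0],[-10,0,0],[-10,0,0],[-10,0,0]],"twist":[0,0,0,0,0,0],"claw":[-1,-1,-1,-1,-1,-1]}'; python3 plan.py 0.4767 0.317 0.139 1.343
python3 - <<'E'
from h import *
for n in("side",): cv2.imwrite(f"pics/{n}10.png",manip.snapshot(n)["pixels"][:,:,::-1])
E
```

```text
t: 14.83
tcp_pos: [0.4553, 0.1145, 0.0388]
tool_rot: [0.703, -0.081, -0.702, -0.081]
force: [0.6, -0.5, 5.9]
finger_gap: 0.142
t: 15.33
tcp_pos: [0.4542, 0.1144, 0.138]
tool_rot: [-0.702, 0.081, 0.703, 0.081]
force: [0.4, -0.1, -0.6]
finger_gap: 0.144
lin cm [ -0.1  -20.24   2.41] twist -0.001 alt 3.14 rows>= 4.9 | t 15.33 tcp [0.4542 0.1144 0.138 ] toolx [-0.001 -0.    -1.   ] jaw -1.8 q1,q6 [0.01 1.81] gap 0.144 F [ 0.4 -0.1 -0.6]
```

View pics/side10.png

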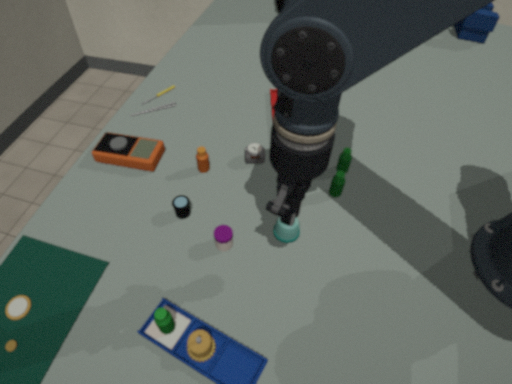

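The cover is lifted and upright at side (287,230).

```bash
python3 -m jog '{"linear":[[0,-20.2,2.4],[0,-20.2,2.4],[0,-20.2,2.4],[0,-20.2,2.4],[0,-20.2,2.4],[0,-20.2,2.4],[0,-20.2,2.4],[0,-20.2,2.4],[0,-20.2,2.4],[0,-20.2,2.4],[0,-20.2,2.4],[0,-20.2,2.4]],"twist":[0,0,0,0,0,0,0,0,0,0,0,0],"claw":[-1,-1,-1,-1,-1,-1,-1,-1,-1,-1,-1,-1]}'; python3 plan.py 0.4767 0.317 0.044 1.343
python3 - <<'E'
from h import *
for n in("side","top"): 
    s=manip.snapshot(n); print(proj(s,(.4767,.317,.004)))
    cv2.imwrite(f"pics/{n}11.png",s["pixels"][:,:,::-1])
E
```

```text
t: 16.38
tcp_pos: [0.4775, 0.3155, 0.1383]
tool_rot: [-0.702, 0.082, 0.703, 0.081]
force: [-0.1, -0.4, 0.3]
finger_gap: 0.141
lin cm [ 9.43 -0.13  0.11] twist -0.003 alt 3.139 rows>= 2.3 | t 16.38 tcp [0.4775 0.3155 0.1383] toolx [-0. -0. -1.] jaw -1.802 q1,q6 [0.39 2.19] gap 0.141 F [-0.1 -0.4  0.3]
[237.63645961 367.7050341 ]
[124.87245204 224.32386298]
```

View pics/side11.png

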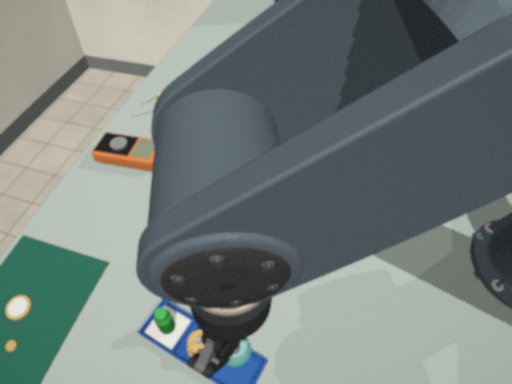

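The cover hangs over the free end compartment. Lowering it.

```bash
python3 -m jog '{"linear":[[4,-0.1,0.1],[7,-0.1,0.1],[8.5,-0.1,0.1],[9.2,-0.1,0.1],[9.4,-0.1,0.1],[9.4,-0.1,0.1],[9.4,-0.1,0.1],[9.4,-0.1,0.1]],"twist":[0,0,0,0,0,0,0,0],"claw":[-1,-1,-1,-1,-1,-1,-1,-1]}';python3 -m jog '{"linear":[[0,0,0],[0,0,0],[0,0,0],[0,0,0],[0,0,0],[-4,0,0],[-8,0,0],[-10,0,0],[-10,0,0],[-10,0,0]],"twist":[0,0,0,0,0,0,0,0,0,0],"claw":[0,0,0,0,0,0,0,0,0,0]}'; python3 plan.py 0.6745 -0.063 0.13 0.297
python3 - <<'E'
from h import *
for n in("side","top"): 
    s=manip.snapshot(n)
    cv2.imwrite(f"pics/{n}12.png",s["pixels"][:,:,::-1])
E
```

```text
t: 17.15
tcp_pos: [0.4777, 0.3183, 0.0457]
tool_rot: [0.703, -0.08, -0.702, -0.081]
force: [0.3, 0.3, -0.1]
finger_gap: 0.142
t: 17.98
tcp_pos: [0.4773, 0.3181, 0.1456]
tool_rot: [0.703, -0.08, -0.702, -0.081]
force: [-0.7, -0.2, -1.1]
finger_gap: 0.501
lin cm [  1.57  32.64 -27.86] twist 1.045 alt -2.097 rows>= 10.3 | t 17.98 tcp [0.4773 0.3181 0.1456] toolx [ 0.003  0.001 -1.   ] jaw -1.8 q1,q6 [0.39 2.19] gap 0.501 F [-0.7 -0.2 -1.1]
```

View pics/side12.png

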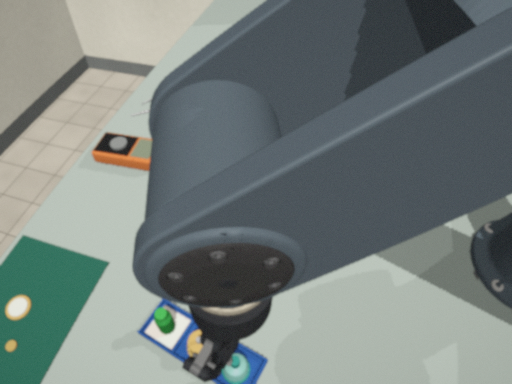

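View pics/top12.png

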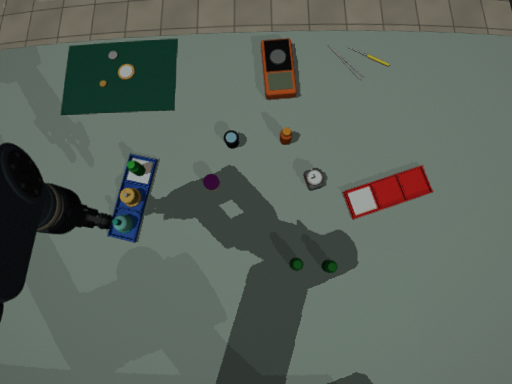

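The cover is in the last blue compartment (side (236,368), top (122,223)). Next is the amber bottle. I'll use the −2.10 rad twist to keep joint 6 well inside its range.

```bash
python3 -m jog '{"linear":[[-1,32.6,-27.9],[-1,32.6,-27.9],[-1,32.6,-27.9],[-1,32.6,-27.9],[-1,32.6,-27.9],[-1,32.6,-27.9],[-1,32.6,-27.9],[-1,32.6,-27.9],[-1,32.6,-27.9],[-1,32.6,-27.9],[-1,32.6,-27.9],[-1,32.6,-27.9],[-1,32.6,-27.9],[-1,32.6,-27.9],[0,32.6,-27.9],[0,32.6,-27.9],[0,32.6,-27.9],[0,32.6,-27.9],[0,32.6,-27.9],[0,32.6,-27.9]],"twist":[-2.1,-2.1,-2.1,-2.1,-2.1,-2.1,-2.1,-2.1,-2.1,-2.1,-2.1,-2.1,-2.1,-2.1,-2.1,-2.1,-2.1,-2.1,-2.1,-2.1],"claw":[1,1,1,1,1,1,1,1,1,1,1,1,1,1,1,1,1,1,1,1]}'; python3 plan.py 0.6745 -0.063 0.012 0.297
python3 - <<'E'
from h import *
for n in("side","top"): 
    s=manip.snapshot(n)
    cv2.imwrite(f"pics/{n}13.png",s["pixels"][:,:,::-1])
E
```

```text
t: 19.75
tcp_pos: [0.6736, -0.0629, 0.1431]
tool_rot: [0.42, 0.569, -0.421, 0.568]
force: [0.1, 0.5, -0.7]
finger_gap: 1.005
lin cm [13.11  0.1   0.05] twist 0.0 alt -3.141 rows>= 3.1 | t 19.75 tcp [ 0.6736 -0.0629  0.1431] toolx [-0.002  0.001 -1.   ] jaw 0.297 q1,q6 [-0.26 -0.56] gap 1.005 F [ 0.1  0.5 -0.7]
```

View pics/side13.png

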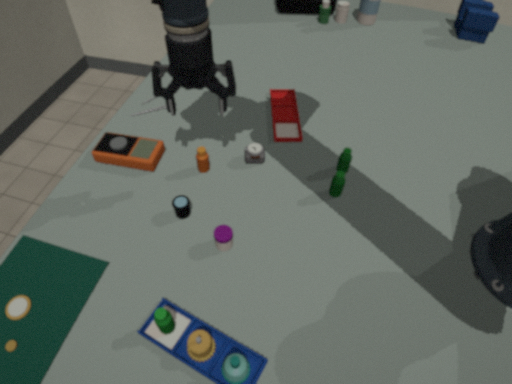

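The blue tray holds its three items, all upright. The fingers straddle the amber bottle at side (202,160).

```bash
python3 -m jog '{"linear":[[4,0.1,0],[8,0.1,0],[11,0.1,0],[13.1,0.1,0],[13.1,0.1,0],[13.1,0.1,0],[13.1,0.1,0],[13.1,0.1,0],[13.1,0.1,0],[13.1,0.1,0],[13.1,0.1,0],[13.1,0.1,0],[13.1,0.1,0]],"twist":[0,0,0,0,0,0,0,0,0,0,0,0,0],"claw":[1,1,1,1,1,0,-1,-1,-1,-1,-1,-1,-1]}' 40; python3 -m jog '{"linear":[[-2,0,0],[-6,0,0],[-10,0,0],[-12,0,0],[-12,0,0],[-12,0,0]],"twist":[0,0,0,0,0,0],"claw":[-1,-1,-1,-1,-1,-1]}'; python3 plan.py 0.5242 -0.236 0.13 0.297
python3 - <<'E'
from h import *
for n in("side",): cv2.imwrite(f"pics/{n}14.png",manip.snapshot(n)["pixels"][:,:,::-1])
E
```

```text
t: 20.93
tcp_pos: [0.6764, -0.063, 0.0154]
tool_rot: [0.42, 0.568, -0.419, 0.57]
force: [-0.8, 0.8, 6.4]
finger_gap: 0.311
t: 21.43
tcp_pos: [0.6761, -0.063, 0.1354]
tool_rot: [0.42, 0.568, -0.419, 0.57]
force: [0.0, 0.5, -0.8]
finger_gap: 0.313
lin cm [  0.5  -19.62  12.04] twist 0.003 alt -3.139 rows>= 5.5 | t 21.43 tcp [ 0.6761 -0.063   0.1354] toolx [ 0.004 -0.001 -1.   ] jaw 0.3 q1,q6 [-0.26 -0.56] gap 0.313 F [ 0.   0.5 -0.8]
```

View pics/side14.png

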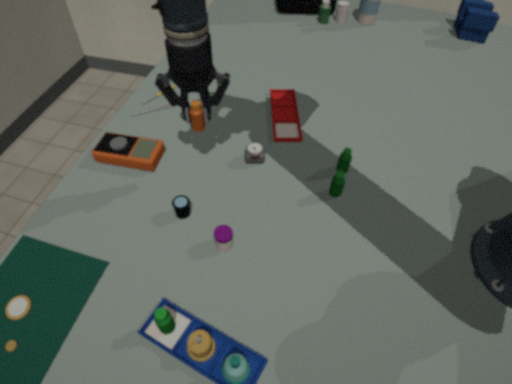

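The amber bottle is lifted (side (198,118)). Moving to the red tray pad.

```bash
python3 -m jog '{"linear":[[0,-19.6,12],[0,-19.6,12],[0,-19.6,12],[0,-19.6,12],[0,-19.6,12],[0,-19.6,12],[0,-19.6,12],[0,-19.6,12],[0,-19.6,12],[0,-19.6,12],[0,-19.6,12],[0,-19.6,12]],"twist":[0,0,0,0,0,0,0,0,0,0,0,0],"claw":[-1,-1,-1,-1,-1,-1,-1,-1,-1,-1,-1,-1]}'; python3 plan.py 0.5245 -0.2355 0.020 0.297
python3 - <<'E'
from h import *
for n in("side","top"): 
    s=manip.snapshot(n); print(proj(s,(.5245,-.2355,.004)))
    cv2.imwrite(f"pics/{n}15.png",s["pixels"][:,:,::-1])
E
```

```text
t: 22.48
tcp_pos: [0.524, -0.2342, 0.1331]
tool_rot: [0.419, 0.57, -0.419, 0.569]
force: [0.0, -0.3, -1.1]
finger_gap: 0.316
lin cm [1.131e+01 1.000e-02 1.400e-01] twist 0.005 alt -3.137 rows>= 2.7 | t 22.48 tcp [ 0.524  -0.2342  0.1331] toolx [-0.  0. -1.] jaw 0.302 q1,q6 [-0.61 -0.92] gap 0.316 F [ 0.  -0.3 -1.1]
[287.00868889 130.64366767]
[360.70042535 200.36037748]
```

View pics/side15.png

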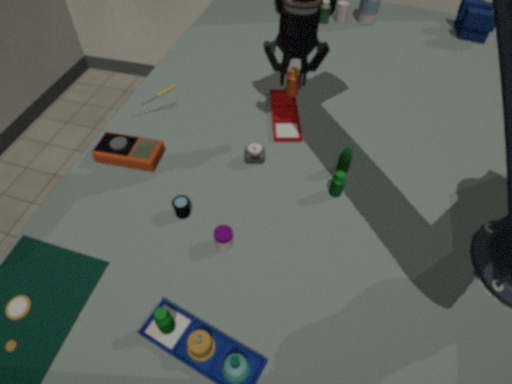

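View pics/top15.png

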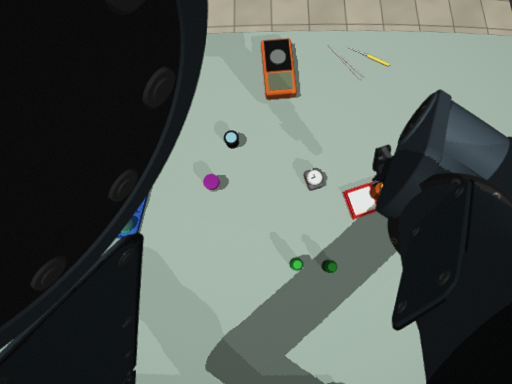

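```bash
python3 -m jog '{"linear":[[4,0,0.1],[8,0,0.1],[10,0,0.1],[11,0,0.1],[11.3,0,0.1],[11.3,0,0.1],[11.3,0,0.1],[11.3,0,0.1]],"twist":[0,0,0,0,0,0,0,0],"claw":[-1,-1,-1,-1,-1,-1,-1,-1]}';python3 -m jog '{"linear":[[0,0,0],[0,0,0],[0,0,0],[0,0,0],[0,0,0],[-4,0,0],[-8,0,0],[-12,0,0],[-12,0,0],[-12,0,0]],"twist":[0,0,0,0,0,0,0,0,0,0],"claw":[0.3,0.3,0.3,0.3,0.3,0.3,0.3,0.3,0.3,0.3]}'; python3 plan.py 0.672 0.063 0.13 0.297
python3 - <<'E'
from h import *
for n in("side","top"): 
    s=manip.snapshot(n)
    cv2.imwrite(f"pics/{n}16.png",s["pixels"][:,:,::-1])
E
```

```text
t: 23.25
tcp_pos: [0.5247, -0.2368, 0.0212]
tool_rot: [0.42, 0.568, -0.42, 0.57]
force: [0.5, -0.2, -0.4]
finger_gap: 0.311
t: 24.08
tcp_pos: [0.5253, -0.2374, 0.1431]
tool_rot: [0.42, 0.567, -0.42, 0.571]
force: [-0.3, -0.2, -0.6]
finger_gap: 0.648
lin cm [  1.28  22.89 -24.36] twist 0.003 alt -3.139 rows>= 8.0 | t 24.08 tcp [ 0.5253 -0.2374  0.1431] toolx [ 0.005 -0.004 -1.   ] jaw 0.3 q1,q6 [-0.62 -0.92] gap 0.648 F [-0.3 -0.2 -0.6]
```

View pics/side16.png

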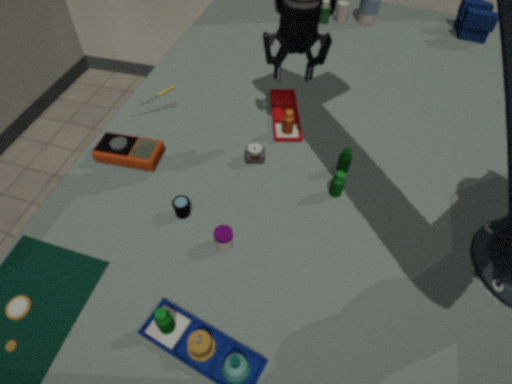

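The amber bottle stands on the red tray pad (side (288,122)). Next is the loupe.

```bash
python3 -m jog '{"linear":[[0,22.9,-24.4],[0,22.9,-24.4],[0,22.9,-24.4],[0,22.9,-24.4],[0,22.9,-24.4],[0,22.9,-24.4],[0,22.9,-24.4],[0,22.9,-24.4],[0,22.9,-24.4],[0,22.9,-24.4],[0,22.9,-24.4],[4,22.9,-24.4],[4,22.9,-24.4],[4,22.9,-24.4],[4,22.9,-24.4],[4,22.9,-24.4]],"twist":[0,0,0,0,0,0,0,0,0,0,0,0,0,0,0,0],"claw":[1,1,1,1,1,1,1,1,1,1,1,1,1,1,1,1]}'; python3 plan.py 0.672 0.063 0.014 0.297
python3 - <<'E'
from h import *
for n in("side",): 
    s=manip.snapshot(n)
    cv2.imwrite(f"pics/{n}17.png",s["pixels"][:,:,::-1])
E
```

```text
t: 25.52
tcp_pos: [0.6712, 0.0633, 0.1019]
tool_rot: [0.421, 0.568, -0.42, 0.569]
force: [0.3, 0.1, 1.5]
finger_gap: 1.004
lin cm [8.79 0.05 0.05] twist 0.001 alt -3.14 rows>= 2.1 | t 25.52 tcp [0.6712 0.0633 0.1019] toolx [ 0.002 -0.    -1.   ] jaw 0.298 q1,q6 [-0.07 -0.37] gap 1.004 F [0.3 0.1 1.5]
```

View pics/side17.png

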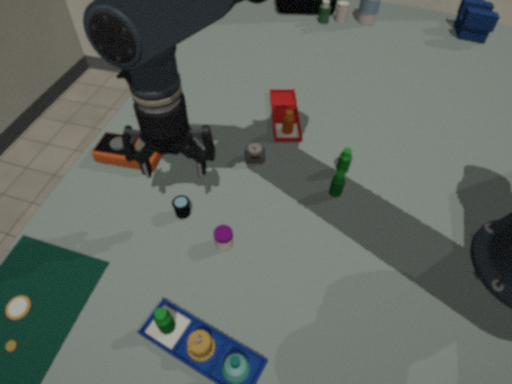

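The fingers straddle the loupe (side (181,205)).

```bash
python3 -m jog '{"linear":[[4,0,0],[7,0,0],[8.8,0,0],[8.8,0,0],[8.8,0,0],[8.8,0,0],[8.8,0,0],[8.8,0,0],[8.8,0,0],[8.8,0,0],[8.8,0,0],[8.8,0,0]],"twist":[0,0,0,0,0,0,0,0,0,0,0,0],"claw":[1,1,1,1,0,-1,-1,-1,-1,-1,-1,-1]}' 40; python3 -m jog '{"linear":[[-2,0,0],[-6,0,0],[-10,0,0],[-12,0,0],[-12,0,0],[-12,0,0]],"twist":[0,0,0,0,0,0],"claw":[-1,-1,-1,-1,-1,-1]}'; python3 plan.py 0.5433 -0.298 0.135 0.297;  python3 plan.py 0.5624 -0.3605 0.135 0.297
python3 - <<'E'
from h import *
for n in("side",): cv2.imwrite(f"pics/{n}18.png",manip.snapshot(n)["pixels"][:,:,::-1])
E
```

```text
t: 26.57
tcp_pos: [0.6718, 0.0644, 0.0147]
tool_rot: [0.42, 0.568, -0.419, 0.57]
force: [-1.7, 0.6, 5.9]
finger_gap: 0.393
t: 27.07
tcp_pos: [0.6715, 0.0645, 0.1349]
tool_rot: [0.421, 0.568, -0.419, 0.571]
force: [-0.7, 0.1, -1.5]
finger_gap: 0.393
lin cm [ -0.06 -22.96  30.84] twist 0.003 alt -3.138 rows>= 9.2 | t 27.07 tcp [0.6715 0.0645 0.1349] toolx [ 0.005 -0.    -1.   ] jaw 0.3 q1,q6 [-0.07 -0.37] gap 0.393 F [-0.7  0.1 -1.5]
lin cm [ -0.05 -22.99  37.37] twist 0.003 alt -3.138 rows>= 10.5 | t 27.07 tcp [0.6715 0.0645 0.1349] toolx [ 0.005 -0.    -1.   ] jaw 0.3 q1,q6 [-0.07 -0.37] gap 0.393 F [-0.7  0.1 -1.5]
```

View pics/side18.png

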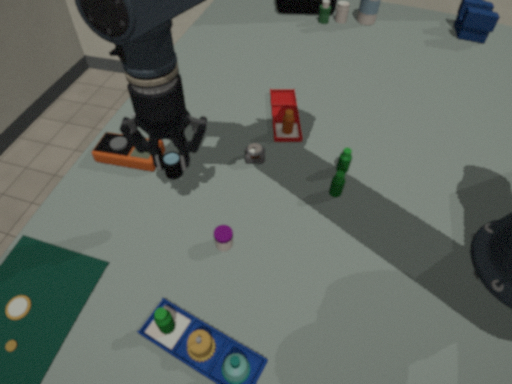

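The loupe is held upright (side (173,165)). Taking it to the far end compartment.

```bash
python3 -m jog '{"linear":[[0,-23,37.3],[0,-23,37.3],[0,-23,37.3],[0,-23,37.3],[0,-23,37.3],[0,-23,37.3],[0,-23,37.3],[0,-23,37.3],[0,-23,37.3],[0,-23,37.3],[0,-23,37.3],[0,-23,37.3],[0,-23,37.3],[0,-23,37.3],[0,-23,37.3],[0,-23,37.3],[0,-23,37.3]],"twist":[0,0,0,0,0,0,0,0,0,0,0,0,0,0,0,0,0],"claw":[-1,-1,-1,-1,-1,-1,-1,-1,-1,-1,-1,-1,-1,-1,-1,-1,-1]}'; python3 plan.py 0.5624 -0.3605 0.0197 0.297
python3 - <<'E'
from h import *
for n in("side","top"): 
    s=manip.snapshot(n)
    cv2.imwrite(f"pics/{n}19.png",s["pixels"][:,:,::-1])
E
```

```text
t: 28.53
tcp_pos: [0.5613, -0.3582, 0.1321]
tool_rot: [0.419, 0.57, -0.419, 0.569]
force: [0.2, -0.1, -1.4]
finger_gap: 0.393
lin cm [11.24  0.04  0.26] twist 0.005 alt -3.136 rows>= 2.7 | t 28.53 tcp [ 0.5613 -0.3582  0.1321] toolx [-0.     0.001 -1.   ] jaw 0.302 q1,q6 [-0.74 -1.04] gap 0.393 F [ 0.2 -0.1 -1.4]
```

View pics/side19.png

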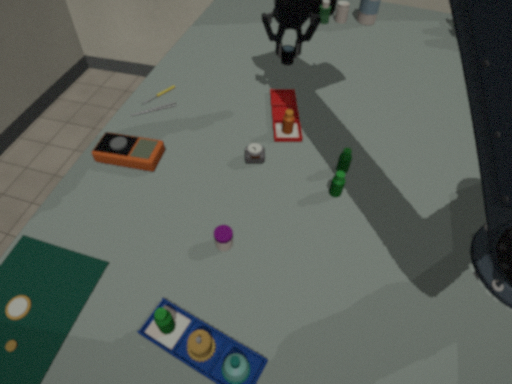

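View pics/top19.png

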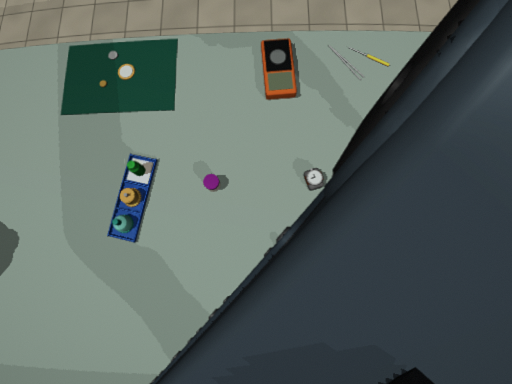

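```bash
python3 -m jog '{"linear":[[4,0,0.1],[8,0,0.1],[10,0,0.1],[11,0,0.1],[11.2,0,0.1],[11.2,0,0.1],[11.2,0,0.1],[11.2,0,0.1]],"twist":[0,0,0,0,0,0,0,0],"claw":[-1,-1,-1,-1,-1,-1,-1,-1]}';python3 -m jog '{"linear":[[0,0,0],[0,0,0],[0,0,0],[0,0,0],[0,0,0],[-4,0,0],[-8,0,0],[-12,0,0],[-12,0,0],[-12,0,0]],"twist":[0,0,0,0,0,0,0,0,0,0],"claw":[0.4,0.4,0.4,0.4,0.4,0.4,0.4,0.4,0.4,0.4]}'; python3 plan.py 0.155 -0.605 0.231
```

```text
t: 29.3
tcp_pos: [0.5622, -0.3616, 0.0219]
tool_rot: [0.419, 0.568, -0.42, 0.57]
force: [0.5, -0.5, -0.5]
finger_gap: 0.391
t: 30.13
tcp_pos: [0.5628, -0.3622, 0.1438]
tool_rot: [0.419, 0.567, -0.42, 0.572]
force: [0.1, 0.5, -1.0]
finger_gap: 0.704
lin cm [ -8.82 -46.11  11.19] twist 0 alt 0.0 rows>= 11.6 | t 30.13 tcp [ 0.5628 -0.3622  0.1438] toolx [ 0.005 -0.005 -1.   ] jaw 0.3 q1,q6 [-0.74 -1.04] gap 0.704 F [ 0.1  0.5 -1. ]
```

Retreating to the start pose for an unobstructed final check.

```bash
python3 -m jog '{"linear":[[-6,0,0],[-8.8,-46,11],[-8.8,-46,11],[-8.8,-46,11],[-8.8,-46,11],[-8.8,-46,11],[-8.8,-46,11],[-8.8,-46,11],[-8.8,-46,11],[-8.8,-46,11],[-8.8,-46,11],[-8.8,-46,11],[-8.8,-46,11],[-8.8,-46,11],[-8.8,-46,11],[-8.8,-46,11],[-8.8,-46,11]],"twist":[0,0,0,0,0,0,0,0,0,0,0,0,0,0,0,0,0],"claw":[0.4,0.4,0.4,0.4,0.4,0.4,0.4,0.4,0.4,0.4,0.4,0.4,0.4,0.4,0.4,0.4,0.4]}'
python3 - <<'E'
from h import *
S=manip.snapshot("side");T=manip.snapshot("top")
a=T["pixels"][145:250,100:165];b=T["pixels"][160:225,335:440]; c=S["pixels"][290:384,130:275]; d=S["pixels"][80:150,250:320]
ims=[cv2.resize(i,(390,290),interpolation=cv2.INTER_CUBIC) if 0 else cv2.resize(i,None,fx=min(390/i.shape[1],290/i.shape[0]),fy=min(390/i.shape[1],290/i.shape[0]),interpolation=cv2.INTER_CUBIC) for i in(a,b,c,d)]
C=np.zeros((600,800,3),np.uint8)
for k,i in enumerate(ims): C[(k//2)*300:(k//2)*300+i.shape[0],(k%2)*400:(k%2)*400+i.shape[1]]=i
cv2.imwrite("pics/fin.png",C[:,:,::-1]); cv2.imwrite("pics/top20.png",T["pixels"][:,:,::-1])
for k,lo,hi in [("green",(50,120,30),(75,255,255)),("purple",(140,100,40),(160,255,255))]: print(k,blobs(T,lo,hi))
E
```

```text
t: 31.55
tcp_pos: [0.1558, -0.6002, 0.2274]
tool_rot: [0.42, 0.57, -0.418, 0.569]
force: [-0.2, -0.4, 0.1]
finger_gap: 0.703
green [([127, 161, 12, 12, 94], [132.2, 166.2]), ([290, 258, 13, 12, 124], [295.9, 263.7]), ([322, 260, 15, 13, 136], [329.7, 266.2])]
purple [([203, 174, 16, 16, 193], [210.9, 181.4])]
```

View pics/fin.png

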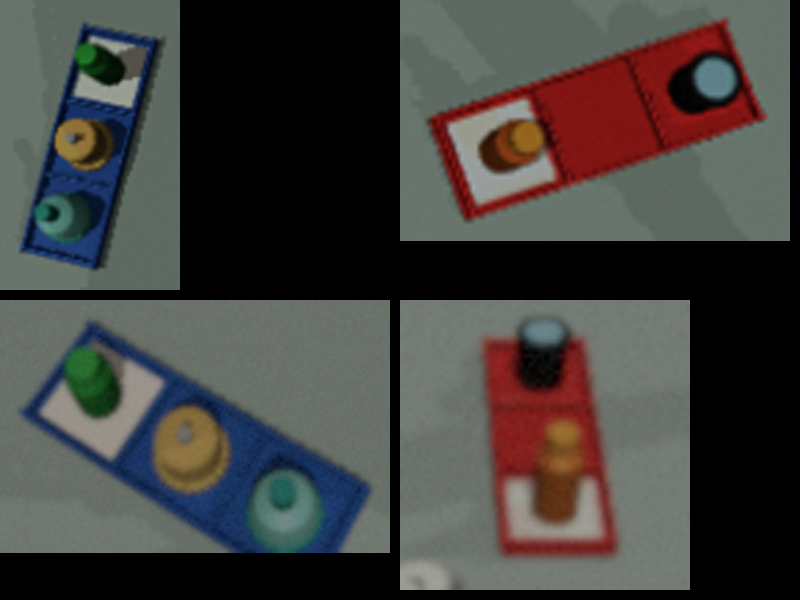

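View pics/top20.png

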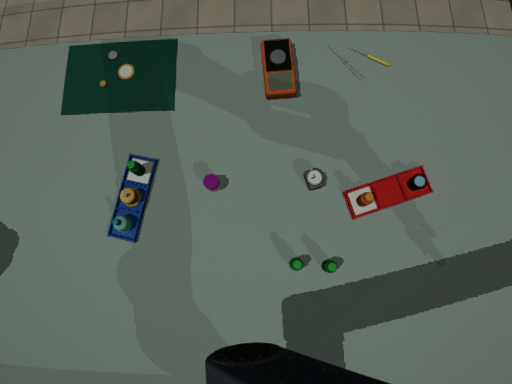

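All five items stand upright in their own compartments, with both bottles on the white pads. The tub mask is at the same pixel as before (210.9,181.4), and the watch is still at (314,178).

```bash
python3 -c "
from station import manip
print(manip.sign_off())"
```

```text
the job is handed in; nothing more can be done
None
```

Both kits are made up and the job is handed in at about 32 s, well under the 112 s limit.

- **Blue tray:** the green oil bottle is on the white pad, the barrel is in the middle compartment, and the dust cover is in the far end one.
- **Red tray:** the amber oil bottle is on the white pad and the loupe is in the far end compartment, with the middle one left empty.
- **Choosing the green bottle:** I took the one 0.476 m from the base. The two lookalikes measured 0.391 m and 0.407 m, and a fourth green bottle in the background has a white cap, so I ruled it out.

**Last checks:** Final pictures from both cameras show all five things upright, each within its own compartment. The tub and the two lookalike bottles are at their original pixels by colour mask, and by eye the watch has not moved. The highest force in the readings printed after each move was about 8 N, while gripping.

**Disagreement:** The side camera read 4–9 mm farther left (in y) than the top camera for the items and about 4 mm for the blue tray. Heights triangulated from the two came out 4–12 mm low. I therefore relied mainly on the top view with the stated heights, and every grasp and placement came out right.

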